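# Snap the battery cover onto a field logger

### The job

Pick up the loose battery cover from the bench (it has a rib to hold it by), set it over the rim of the open logger case on the sloping stand, and press it down along all four edges until every side has clicked and the cover sits fully home, flush all round. Leave it there, let go, and do not disturb the other things on the bench.

Things in the scene. Friction and masses are not known exactly. Their poses are not given: they have to be found in the camera images.
- cover: grey plastic clip cover, loose, 0.06 to 0.13 kg, rib-up on the bench. Plate 120 mm (its x) by 80 mm (its y), its top 24 mm above the bottom of the 3 mm thick skirt; the skirt is 21 mm deep, 114 x 74 mm inside, with two windows 30 mm wide in each long side. Origin: centre of its underside (skirt's bottom); z up through the rib. Fits either way round (half a turn)
- cover_rib (a point): middle of the rib on top of the cover, 35 mm above the skirt's bottom. The rib is 50 mm long (cover x), 12 mm thick (cover y: pinch it this way) and 22 mm high, from 24 to 46 mm above the skirt's bottom; axes as cover. With the cover home this point is 14 mm above case_rim along its z
- case_rim (a point): centre of the case's open top, level with the rim, about 86 mm above the bench. z is normal to the rim plane and leans 25 degrees from vertical, roughly towards the robot; x runs up the slope along the case's 110 mm length, y is level along its 70 mm width. Rim walls are 5 mm thick with rounded tops; the cover's skirt goes outside them with 2 mm play all round
- case: aluminium logger case, open, fixed on a sloping stand; origin: centre of its underside, 45 mm below case_rim; same axes. Near both ends of each long wall a sprung steel catch 20 mm wide sticks out 5 mm, nose 14 mm below the rim. The cover first rests on the 4 catches, 10 mm above home; an edge pressed with about 8 N clicks in and is drawn down onto the rim
- edge_a (a point): press spot on the cover's flat top, 10 mm in from the middle of its +x short edge; same axes as cover. With the cover home it lies 3 mm above the rim plane (z of case_rim); with that side unclicked it stands about 12 mm above it
- edge_b (a point): press spot on the cover's flat top, 10 mm in from the middle of its -x short edge; same axes as cover. With the cover home it lies 3 mm above the rim plane (z of case_rim); with that side unclicked it stands about 12 mm above it
- edge_c (a point): press spot on the cover's flat top, 10 mm in from the middle of its +y long edge; same axes as cover. With the cover home it lies 3 mm above the rim plane (z of case_rim); with that side unclicked it stands about 12 mm above it
- edge_d (a point): press spot on the cover's flat top, 10 mm in from the middle of its -y long edge; same axes as cover. With the cover home it lies 3 mm above the rim plane (z of case_rim); with that side unclicked it stands about 12 mm above it
- screwdriver: bystander: screwdriver 190 mm long lying on the bench along its x, to one side of the work; origin at its underside
- tape_roll: bystander: paper ring 76 mm across, 24 mm high, on the bench to the other side; origin at the centre of its underside
- jar: bystander: amber jar 60 mm across, 85 mm high, standing beyond the work; origin at the centre of its underside
Things that resemble listed ones, but are neither listed nor needed, are in the scene too. Several things look just like the part that bears case_rim: the one meant starts nearest to the robot's base.

How it is judged:
At the end, for the whole second after the job is handed in: Every edge spot is 0 to 6 mm above the rim plane (3 mm = perfectly home, so each side within 3 mm of flush), the rib's centre within 20 mm of the rim's centre (14 mm when home), the cover's length along the case's within 0.1 rad, and the cover at rest (z of edge_a in the frame of case_rim between 0 and 0.006 m and z of edge_b in the frame of case_rim between 0 and 0.006 m and z of edge_c in the frame of case_rim between 0 and 0.006 m and z of edge_d in the frame of case_rim between 0 and 0.006 m and distance between cover_rib and case_rim below 0.02 m and angle between the x axis of cover and the x axis of case_rim, either way round below 0.1 rad and linear speed of cover below 0.01 m/s); the robot touches nothing.
It fails at once if the screwdriver is moved more than 30 mm (distance of screwdriver from where it was at the start of the episode above 0.03 m).
It fails at once if the tape roll is moved more than 30 mm (distance of tape_roll from where it was at the start of the episode above 0.03 m).
It fails at once if the jar is moved more than 30 mm (distance of jar from where it was at the start of the episode above 0.03 m).
It also fails if it takes over 64 s, if anything falls off the work surface, if the arm or the gripper's body presses on something with over 40 N, if the wrist force passes 120 N, or if a joint passes its speed limit or range.

### The arm

A 6-joint arm with a two-finger parallel gripper is mounted at the origin on the work surface. World frame = base frame: x ahead of the robot, y to its left, z up, the work surface at z = 0. Lengths are in m, angles in rad, forces in N, time in s.
With the tool pointing down it reaches from about 0.35 to 0.85 m from the base axis. Payload 8.1 kg.
Tool frame: the origin (TCP) lies midway between the tips of the shut fingers; the grasp point (between the pads) lies 19 mm behind it; z points along the fingers, y is the line along which they close (so a half turn about z gives the same grasp; the last joint's range is limited). The gripper opens to 93 mm and grips with 3 to 60 N. Pads are 15 mm wide; open, the fingers measure 128 mm over their backs; the gripper's body (75 mm by 188 mm) begins 65 mm behind the grasp point.
Start: joints at [1.2, 0.13, 1.488, -0, 1.523, -0.085], TCP at [0.169, 0.576, 0.219] pointing down, gripper open.
Joint ranges: [-2.96, 2.96], [-0.89, 2.26], [0.02, 2.5], [-1.34, 4.48], [0, 2.73], [-2.66, 2.66]. Speed limits (rad/s): [2.39, 2.39, 2.79, 3.14, 3.14, 3.14].

### API

Orientations are given as a rotation vector (axis times angle).
In Python, from plant import read_state, read_camera, camera_model, close_job gives the robot as it stands. The module is installed in compiled form; this text tells all that it offers.
- The arm moves only by the tool carry_out, never from a script. Its argument "moves" is a list of rows, each an object of numbers: "jaw": the finger opening in m, from 0 to 0.093; "dx", "dy", "dz": the shift along the tool's x, y, z in m; "yaw": the turn about the tool's z in rad. In form: [{"jaw": .., "dx": .., "dy": .., "dz": .., "yaw": ..}, ...]. A call has 1 to 8 rows; each row shifts and turns the commanded pose from where the row before left it, along the tool's axes as they then stand; what a row does not reach is not made up. A row lasts 1/8 s, in which the tool goes at most 62.5 mm and 10.7 degrees, less where a joint would pass 70% of its speed; a pose out of reach is approached as far as the arm can. A call is refused whole if a number of a shift passes 0.0625 or a number of a turn 0.188, either way. A call with a gripper value outside its range is refused whole. The fingers move at their own pace and stop on an object; "grip_force" is the grip in N (left out, the last holds). Time passes only in rows, so rows that do not move let the fingers close. It gives the time, the measured TCP pose, the force, the opening and the grip force at its end, in the units of the state.
- read_state(): the state, without advancing time (a new reading comes with each control period).
- read_camera(name): name is "side" or "top"; returns the picture (480x640x3 uint8, red, green, blue); there is no depth.
- camera_model(name): a dict with "camera_matrix" (3x3 intrinsics, pixels), "k1" (the pictures are not rectified: a ray, as slopes to the right and down, at radius r is drawn at 1 + k1 r^2 times it, then the intrinsics apply), "view" (4x4, takes a point from world to camera coordinates). Camera axes: x right, y up, looking along -z (the intrinsics and any distortion apply to the point x, -y, -z); pixel columns grow to the right and rows downward; lengths in m; the calibration is good to about 2 mm. A picture is of the moment at which its call begins. camera_model takes no time and is no camera call.
- close_job(): hands the job in; it is judged then, once.
The state is a dict: "t": time; "q": joint angles; "dq": joint speeds; "joint_torque": joint torques, N m; "tool_pos": TCP position; "orientation": TCP orientation; "force": force on the tool from outside, world axes, zero at the start; "wrist_torque": the same for the moment, N m; "opening": finger opening in m; "gripper_force": force on a finger pad.
Only numpy, scipy, OpenCV 4.12 (cv2) and the standard library are available. Lean on these libraries where they do the work, as an engineer would, in place of code of your own. Each camera call takes 0.05 s, during which the arm holds its last target. There are 200 camera calls.

## Working session

There is one attempt and no reset: what is moved stays moved. The work goes in short steps, Python scripts to look and compute and a tool call to move; the robot and the scene stay as the last step left them, time stands still between calls to the robot, and variables do not carry over. Pictures are saved under pics/ and viewed, at most 10 in all, crops included, and the job is handed in when it is done.

Besides the shell and the picture viewer there is one more tool, called after "Request:" by a JSON object that holds its "api" and its "payload". carry_out: Moves the arm, as the interface text tells. Its arguments: {"type":"object","properties":{"moves":{"type":"array","items":{"type":"object","properties":{"jaw":{"type":"number"},"dx":{"type":"number"},"dy":{"type":"number"},"dz":{"type":"number"},"yaw":{"type":"number"}}}},"grip_force":{"type":"number"}},"required":["moves"]}

```bash
mkdir -p pics; python3 - <<'E'
from plant import *
import cv2,numpy as np
for n in("side","top"):
    cv2.imwrite(f"pics/{n}0.png",read_camera(n)[:,:,::-1]); m=camera_model(n); print(n,np.array(m["camera_matrix"]).round(1).tolist(),m["k1"],np.array(m["view"]).round(4).tolist())
s=read_state();print({k:np.round(v,3).tolist() for k,v in s.items()})
E
```

```text
side [[474.5, 0.0, 328.8], [0.0, 474.5, 234.9], [0.0, 0.0, 1.0]] -0.1246646811276901 [[0.6783, -0.7344, -0.0232, -0.4267], [0.3799, 0.3236, 0.8666, -0.3013], [-0.6289, -0.5967, 0.4985, -0.7767], [0.0, 0.0, 0.0, 1.0]]
top [[596.5, 0.0, 319.4], [0.0, 596.5, 229.8], [0.0, 0.0, 1.0]] -0.07668790582279253 [[0.0078, -0.9999, -0.0135, -0.0086], [0.9902, 0.0059, 0.1392, -0.6101], [-0.1391, -0.0145, 0.9902, -1.2968], [0.0, 0.0, 0.0, 1.0]]
{'t': 0.1, 'q': [1.2, 0.131, 1.489, 0.0, 1.523, -0.085], 'dq': [0.001, 0.001, -0.004, 0.0, 0.002, -0.001], 'joint_torque': [0.001, -56.134, -49.31, 0.077, 0.029, -0.0], 'tool_pos': [0.169, 0.575, 0.218], 'orientation': [-0.447, -3.109, 0.002], 'force': [0.129, 0.543, 0.436], 'wrist_torque': [-0.01, -0.04, -0.015], 'gripper_force': 0.0, 'opening': 0.093}
```

View pics/top0.png

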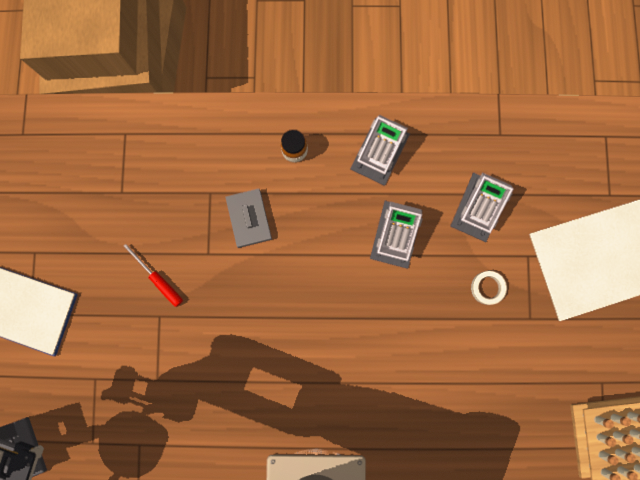

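View pics/side0.png

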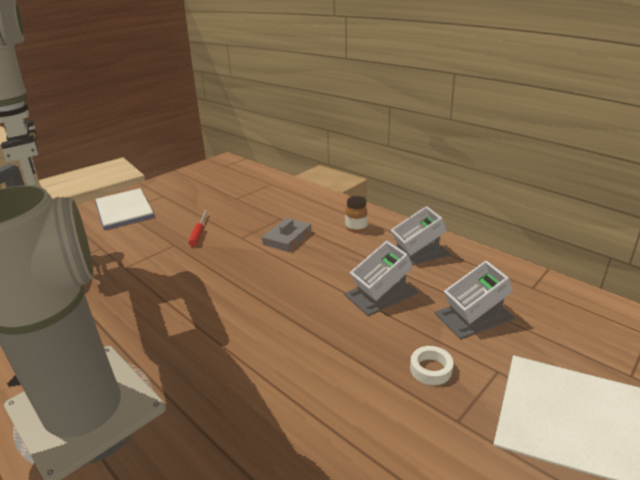

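```bash
cat > h.py <<'E'
from plant import *
import cv2,numpy as np
def ray(n,uv):
    m=camera_model(n);K=np.array(m["camera_matrix"]);V=np.array(m["view"])
    p=cv2.undistortPoints(np.array([[uv]],float),K,np.array([m["k1"],0,0,0,0.]),None,None,None) if 0 else None
    d=(np.array(uv,float)-K[:2,2])/np.array([K[0,0],K[1,1]]); u=d.copy()
    for _ in range(30): u=d/(1+m["k1"]*(u@u))
    R=V[:3,:3]; return -R.T@V[:3,3], R.T@np.array([u[0],-u[1],-1])
def onz(n,uv,z):
    c,d=ray(n,uv); return c+d*(z-c[2])/d[2]
def proj(n,P):
    m=camera_model(n);K=np.array(m["camera_matrix"]);V=np.array(m["view"])
    p=V[:3,:3]@np.array(P,float)+V[:3,3]; u=np.array([p[0],-p[1]])/-p[2]; u=u*(1+m["k1"]*(u@u))
    return K[:2,:2]@u+K[:2,2]
E
python3 - <<'E'
import cv2,numpy as np
a=cv2.imread("pics/top0.png");b=cv2.imread("pics/side0.png")
f=lambda i,x,y,w,h:cv2.resize(i[y:y+h,x:x+w],(400,300),interpolation=cv2.INTER_CUBIC)
cv2.imwrite("pics/c1.png",np.vstack([np.hstack([f(a,360,190,80,90 *2//3+20),f(a,210,180,80,80)]),np.hstack([f(b,330,230,100,75),f(b,250,205,80,60)])]))
E
```

```text
(no output)
```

View pics/c1.png

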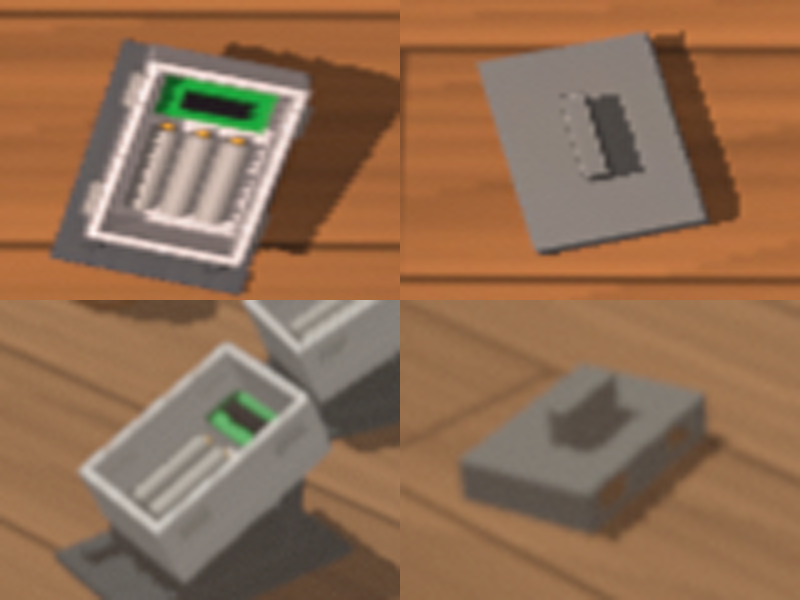

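The top view shows the target case (rim corners about (390,207), (422,214), (408,260), (378,253)). The cover is at top (249,218), and the side view shows the same case at (380,275). I'll refine these with masks.

```bash
python3 - <<'E'
from h import *
a=cv2.imread("pics/top0.png"); S=4
def crop(x,y,w,h): return cv2.resize(a[y:y+h,x:x+w],None,fx=S,fy=S,interpolation=cv2.INTER_CUBIC)
def quad(mask,x,y):
    c=max(cv2.findContours(mask,cv2.RETR_EXTERNAL,cv2.CHAIN_APPROX_NONE)[0],key=cv2.contourArea)
    q=cv2.approxPolyDP(cv2.convexHull(c),0.04*cv2.arcLength(c,True),True)[:,0]
    return (q+.5)/S-.5+[x,y], cv2.contourArea(c)/S/S
hsv=cv2.cvtColor(crop(360,190,80,80),cv2.COLOR_BGR2HSV)
q,ar=quad(((hsv[...,2]>195)&(hsv[...,1]<60)).astype(np.uint8)*255,360,190)
print("rim",q.tolist(),ar)
hsv=cv2.cvtColor(crop(210,180,80,80),cv2.COLOR_BGR2HSV)
q2,ar=quad(((hsv[...,1]<70)&(hsv[...,2]>85)).astype(np.uint8)*255,210,180)
print("cover",q2.tolist(),ar)
def rep(q,zhi,zlo):
    i=np.argsort(q[:,1]); up=q[i[:2]];lo=q[i[2:]]
    up=up[np.argsort(up[:,0])];lo=lo[np.argsort(lo[:,0])]
    U=[onz("top",p,zhi) for p in up];L=[onz("top",p,zlo) for p in lo]
    C=(sum(U)+sum(L))/4; X=(sum(U)-sum(L))/2;Y=(U[0]+L[0]-U[1]-L[1])/2
    print("C",C.round(4),"lenX",np.linalg.norm(X).round(4),"lenY",np.linalg.norm(Y).round(4),"yawX",np.arctan2(X[1],X[0]).round(4),"yawY",np.arctan2(-Y[0],Y[1]).round(4))
    return C
if len(q)==4: C=rep(q,.086+.0232,.086-.0232); print("side px of rim centre",proj("side",C))
if len(q2)==4: C=rep(q2,.024,.024); print("side px of cover top",proj("side",C+[0,0,.011]))
for n,uv in(("jar",(294,140)),("tape",(489,288)),("case2",(384,145)),("case3",(487,203))): print(n,onz("top",uv,.05).round(3))
# side check: corners of rim
s=read_state(); R=cv2.Rodrigues(np.array(s["orientation"]))[0]; print(R.round(3).tolist())
E
```

```text
rim [[389.875, 206.125], [420.375, 214.375], [406.875, 259.875], [377.125, 251.875]] 1542.25
cover [[258.125, 188.875], [270.875, 237.375], [237.875, 246.875], [225.625, 197.125]] 1794.34375
C [ 0.5972 -0.1767  0.086 ] lenX 0.1073 lenY 0.0675 yawX -0.2508 yawY -0.2607
side px of rim centre [378.9188045  261.89342179]
C [0.6403 0.1594 0.024 ] lenX 0.1181 lenY 0.0777 yawX 0.2707 yawY 0.2733
side px of cover top [287.27540939 225.95727094]
jar [0.816 0.055 0.05 ]
tape [ 0.481 -0.38   0.05 ]
case2 [ 0.805 -0.15   0.05 ]
case3 [ 0.672 -0.382  0.05 ]
[[-0.959, 0.282, -0.001], [0.282, 0.959, -0.002], [0.0, -0.002, -1.0]]
```

Request:
{"api": "carry_out", "payload": {"moves": [{"dx": -0.045, "dy": -0.021}, {"dx": -0.045, "dy": -0.021}, {"dx": -0.045, "dy": -0.021}, {"dx": -0.045, "dy": -0.021}, {"dx": -0.045, "dy": -0.021}, {"dx": -0.045, "dy": -0.021}, {"dx": -0.045, "dy": -0.021}, {"dx": -0.045, "dy": -0.021}]}}

```text
invalid input at $.moves[0]: expected keys jaw, dx, dy, dz, yaw
```

Request:
{"api": "carry_out", "payload": {"moves": [{"dx": -0.045, "dy": -0.021}, {"dx": -0.045, "dy": -0.021}, {"dx": -0.045, "dy": -0.021}, {"dx": -0.045, "dy": -0.021}, {"yaw": -0.18, "jaw": 0.05}, {"yaw": -0.18}, {"yaw": -0.18}, {"yaw": -0.018}]}}

```text
invalid input at $.moves[0]: expected keys jaw, dx, dy, dz, yaw
```

```bash
cat >> h.py <<'E'
def rel(P,yang):
    s=read_state();R=cv2.Rodrigues(np.array(s["orientation"]))[0];p=np.array(s["tool_pos"])
    ya=np.arctan2(R[1,1],R[0,1]); dy=(ya-yang+np.pi/2)%np.pi-np.pi/2
    print("t",round(s["t"],2),"pos",p.round(4),"d tool",(R.T@(np.array(P)-p)).round(4),"yaw",round(dy,4),"F",np.round(s["force"],1),"tz",R[:,2].round(3),"open",round(s["opening"],4),"q6",round(s["q"][5],2))
E
python3 - <<'E'
from h import *
rel([.6403,.1594,.030],.272+np.pi/2)
y=-.255;c,s=np.cos(y),np.sin(y);k,t=np.cos(np.radians(25)),np.sin(np.radians(25))
X=np.array([c*k,s*k,t]);Y=np.array([-s,c,0]);C=np.array([.5972,-.1767,.086])
for i in(1,-1):
  for j in(1,-1): print(i,j,proj("side",C+i*.055*X+j*.035*Y).round(1),proj("top",C+i*.055*X+j*.035*Y).round(1))
# side mask of rim
b=cv2.imread("pics/side0.png");S=4;m=cv2.resize(b[230:305,330:430],None,fx=S,fy=S,interpolation=cv2.INTER_CUBIC)
h=cv2.cvtColor(m,cv2.COLOR_BGR2HSV);print(np.percentile(h[...,2],[50,90,97]))
E
```

```text
t 0.1 pos [0.1689 0.5752 0.2177] d tool [-0.5695 -0.2658  0.188 ] yaw -0.5578 F [0.1 0.5 0.4] tz [-0.001 -0.002 -1.   ] open 0.093 q6 -0.09
1 1 [387.4 238.8] [389.5 205.5]
1 -1 [408.4 252.6] [421.2 213.8]
-1 1 [350.2 270.9] [376.3 252.4]
-1 -1 [369.8 286.7] [407.2 260.6]
[137. 163. 183.]
```

Request:
{"api": "carry_out", "payload": {"moves": [{"jaw": 0.05, "dx": -0.045, "dy": -0.021, "dz": 0, "yaw": 0}, {"jaw": 0.05, "dx": -0.045, "dy": -0.021, "dz": 0, "yaw": 0}, {"jaw": 0.05, "dx": -0.045, "dy": -0.021, "dz": 0, "yaw": 0}, {"jaw": 0.05, "dx": -0.045, "dy": -0.021, "dz": 0, "yaw": 0}, {"jaw": 0.05, "dx": -0.045, "dy": -0.021, "dz": 0, "yaw": 0}, {"jaw": 0.05, "dx": -0.045, "dy": -0.021, "dz": 0, "yaw": 0}, {"jaw": 0.05, "dx": -0.045, "dy": -0.021, "dz": 0, "yaw": 0}, {"jaw": 0.05, "dx": -0.045, "dy": -0.021, "dz": 0, "yaw": 0}]}}

```text
t: 1.1
tool_pos: [0.468, 0.3117, 0.2182]
orientation: [-0.447, -3.109, 0.0]
force: [0.5, 0.5, -1.0]
opening: 0.0499
gripper_force: 0.0
```

Request:
{"api": "carry_out", "payload": {"moves": [{"jaw": 0.05, "dx": -0.045, "dy": -0.021, "dz": 0.01, "yaw": 0}, {"jaw": 0.05, "dx": -0.045, "dy": -0.021, "dz": 0.02, "yaw": 0}, {"jaw": 0.05, "dx": -0.045, "dy": -0.021, "dz": 0.02, "yaw": 0}, {"jaw": 0.05, "dx": -0.045, "dy": -0.021, "dz": 0.02, "yaw": 0}, {"jaw": 0.05, "dx": 0, "dy": 0, "dz": 0.02, "yaw": -0.18}, {"jaw": 0.05, "dx": 0, "dy": 0, "dz": 0.02, "yaw": -0.18}, {"jaw": 0.05, "dx": 0, "dy": 0, "dz": 0, "yaw": -0.18}, {"jaw": 0.05, "dx": 0, "dy": 0, "dz": 0, "yaw": -0.018}]}}

```text
t: 2.1
tool_pos: [0.6157, 0.1815, 0.1078]
orientation: [0.426, -3.111, 0.0]
force: [0.9, 0.2, 0.2]
opening: 0.0498
gripper_force: 0.0
```

```bash
python3 - <<'E'
from h import *
rel([.6403,.1594,.030],.272+np.pi/2)
a=read_camera("side")[:,:,::-1];b=read_camera("top")[:,:,::-1]
f=lambda i,x,y,w,h:cv2.resize(i[y:y+h,x:x+w],(400,300),interpolation=cv2.INTER_CUBIC)
cv2.imwrite("pics/c2.png",np.hstack([f(a,207,150,160,120),f(b,170,160,160,120)]))
E
```

```text
t 2.1 pos [0.6157 0.1815 0.1078] d tool [-0.0179 -0.0279  0.0777] yaw -0.0001 F [0.9 0.2 0.2] tz [-0.001 -0.    -1.   ] open 0.0498 q6 -1.64
```

View pics/c2.png

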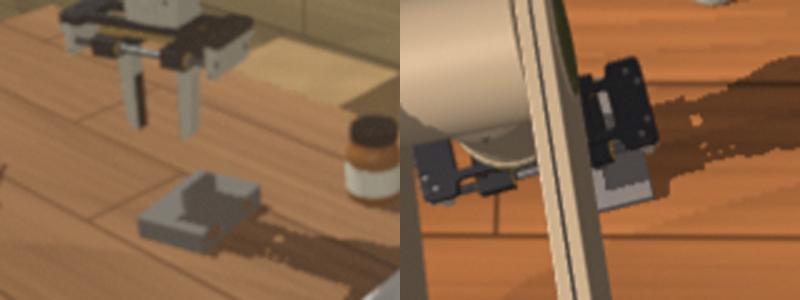

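The gripper is above the cover and lined up with the rib in both views. Next I descend and grip.

Request:
{"api": "carry_out", "payload": {"moves": [{"jaw": 0.05, "dx": -0.018, "dy": -0.028, "dz": 0, "yaw": 0}, {"jaw": 0.05, "dx": 0, "dy": 0, "dz": 0.03, "yaw": 0}, {"jaw": 0.05, "dx": 0, "dy": 0, "dz": 0.03, "yaw": 0}, {"jaw": 0.05, "dx": 0, "dy": 0, "dz": 0.0185, "yaw": 0}, {"jaw": 0.05, "dx": 0, "dy": 0, "dz": 0, "yaw": 0}]}}

```text
t: 2.82
tool_pos: [0.6397, 0.1594, 0.0285]
orientation: [0.424, -3.11, 0.0]
force: [-0.2, 0.2, -0.1]
opening: 0.0498
gripper_force: 0.0
```

Request:
{"api": "carry_out", "payload": {"moves": [{"jaw": 0, "dx": 0, "dy": 0, "dz": 0, "yaw": 0}, {"jaw": 0, "dx": 0, "dy": 0, "dz": 0, "yaw": 0}, {"jaw": 0, "dx": 0, "dy": 0, "dz": 0, "yaw": 0}, {"jaw": 0, "dx": 0, "dy": 0, "dz": 0, "yaw": 0}, {"jaw": 0, "dx": 0, "dy": 0, "dz": 0, "yaw": 0}], "grip_force": 15}}

```text
t: 3.45
tool_pos: [0.6413, 0.1596, 0.0306]
orientation: [-0.426, 3.112, 0.0]
force: [-0.6, -0.0, 2.2]
opening: 0.0117
gripper_force: 15.0
```

```bash
python3 - <<'E'
from h import *
rel([.6403,.1594,.030],.272+np.pi/2); print(read_state()["gripper_force"])
E
```

```text
t 3.45 pos [0.6413 0.1596 0.0306] d tool [0.001  0.     0.0006] yaw 0.0001 F [-0.6 -0.   2.2] tz [ 0.001  0.    -1.   ] open 0.0117 q6 -1.68
14.965578764677048
```

Request:
{"api": "carry_out", "payload": {"moves": [{"jaw": 0, "dx": 0, "dy": 0, "dz": -0.02, "yaw": 0}, {"jaw": 0, "dx": 0, "dy": 0, "dz": -0.05, "yaw": 0}, {"jaw": 0, "dx": 0, "dy": 0, "dz": -0.05, "yaw": 0}, {"jaw": 0, "dx": 0, "dy": 0, "dz": 0, "yaw": 0.176}, {"jaw": 0, "dx": 0, "dy": 0, "dz": 0, "yaw": 0.176}, {"jaw": 0, "dx": 0, "dy": 0, "dz": 0, "yaw": 0.175}]}}

```text
t: 4.2
tool_pos: [0.6413, 0.1595, 0.1518]
orientation: [0.408, 3.114, 0.0]
force: [-0.5, 0.6, -1.3]
opening: 0.0116
gripper_force: 15.0
```

Request:
{"api": "carry_out", "payload": {"moves": [{"jaw": 0, "dx": 0.008, "dy": -0.042, "dz": 0, "yaw": 0}, {"jaw": 0, "dx": 0.008, "dy": -0.042, "dz": 0, "yaw": 0}, {"jaw": 0, "dx": 0.008, "dy": -0.042, "dz": 0, "yaw": 0}, {"jaw": 0, "dx": 0.008, "dy": -0.042, "dz": 0, "yaw": 0}, {"jaw": 0, "dx": 0.008, "dy": -0.042, "dz": 0, "yaw": 0}, {"jaw": 0, "dx": 0.008, "dy": -0.042, "dz": 0, "yaw": 0}, {"jaw": 0, "dx": 0.008, "dy": -0.042, "dz": 0, "yaw": 0}, {"jaw": 0, "dx": 0.006, "dy": -0.042, "dz": 0, "yaw": 0}]}}

```text
t: 5.2
tool_pos: [0.4959, -0.1513, 0.1516]
orientation: [0.399, 3.115, -0.001]
force: [-0.2, 0.5, -0.5]
opening: 0.0118
gripper_force: 15.0
```

```bash
python3 - <<'E'
from h import *
rel([.4954,-.151,.091],-.255+np.pi/2)
a=read_camera("side")[:,:,::-1];b=read_camera("top")[:,:,::-1]
f=lambda i,x,y,w,h:cv2.resize(i[y:y+h,x:x+w],(400,300),interpolation=cv2.INTER_CUBIC)
cv2.imwrite("pics/c3.png",np.hstack([f(a,270,180,200,150),f(b,310,180,160,120)]))
E
```

```text
t 5.2 pos [ 0.4959 -0.1513  0.1516] d tool [0.0006 0.0001 0.0606] yaw 0.0003 F [-0.2  0.5 -0.5] tz [ 0.001 -0.001 -1.   ] open 0.0118 q6 -1.71
```

View pics/c3.png

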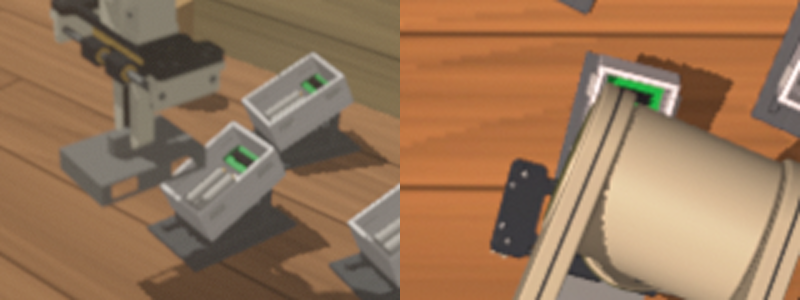

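The cover is held level in front of the low end of the case. I'll lower it so its far lip meets the low rim and the cover pivots.

Request:
{"api": "carry_out", "payload": {"moves": [{"jaw": 0, "dx": 0, "dy": 0, "dz": 0.03, "yaw": 0}, {"jaw": 0, "dx": 0, "dy": 0, "dz": 0.025, "yaw": 0}, {"jaw": 0, "dx": 0, "dy": 0, "dz": 0.005, "yaw": 0}, {"jaw": 0, "dx": 0.001, "dy": 0, "dz": 0.004, "yaw": 0}, {"jaw": 0, "dx": 0.001, "dy": 0, "dz": 0.004, "yaw": 0}], "grip_force": 12}}

```text
t: 5.92
tool_pos: [0.4945, -0.149, 0.0836]
orientation: [-0.398, -3.116, -0.0]
force: [-4.4, 1.5, 2.5]
opening: 0.0121
gripper_force: 12.0
```

Request:
{"api": "carry_out", "payload": {"moves": [{"jaw": 0, "dx": 0.0015, "dy": 0, "dz": 0.004, "yaw": 0}, {"jaw": 0, "dx": 0.0015, "dy": 0, "dz": 0.004, "yaw": 0}, {"jaw": 0, "dx": 0, "dy": 0, "dz": 0, "yaw": 0}]}}

```text
t: 6.3
tool_pos: [0.4919, -0.1486, 0.0744]
orientation: [0.399, 3.115, -0.0]
force: [-1.1, 0.7, 0.3]
opening: 0.012
gripper_force: 12.0
```

```bash
python3 - <<'E'
from h import *
rel([.4954,-.151,.091],-.255+np.pi/2)
a=read_camera("side")[:,:,::-1]
cv2.imwrite("pics/c4.png",cv2.resize(a[170:320,240:440],(640,480),interpolation=cv2.INTER_CUBIC))
E
```

```text
t 6.3 pos [ 0.4919 -0.1486  0.0744] d tool [-0.004  -0.0014 -0.0166] yaw 0.0004 F [-1.1  0.7  0.3] tz [ 0.001 -0.    -1.   ] open 0.012 q6 -1.71
```

View pics/c4.png

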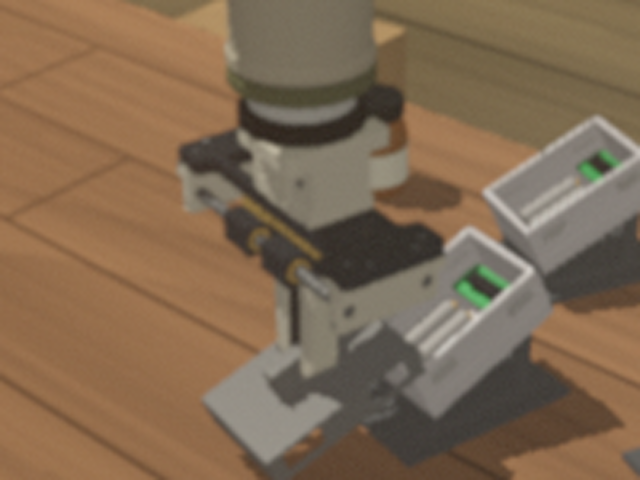

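```bash
cat >> h.py <<'E'
def axes(th,y=-.255):
    c,s=np.cos(y),np.sin(y);k,t=np.cos(np.radians(th)),np.sin(np.radians(th))
    return np.array([[c*k,s*k,t],[-s,c,0],[-c*t,-s*t,k]])
E
python3 - <<'E'
from h import *
P=np.array(read_state()["tool_pos"])+[0,0,.012]
for th in(10,15,20,25,30):
    A=axes(th); print(th,[((proj("side",P+np.array([x,y,-.017])@A)-[240,170])*3.2).round(0).tolist() for x,y in((-.06,.04),(-.06,-.04),(.06,-.04))])
E
```

```text
10 [[200.0, 381.0], [266.0, 446.0], [424.0, 353.0]]
15 [[204.0, 385.0], [270.0, 451.0], [424.0, 346.0]]
20 [[208.0, 390.0], [274.0, 455.0], [424.0, 339.0]]
25 [[213.0, 393.0], [279.0, 458.0], [424.0, 332.0]]
30 [[218.0, 396.0], [285.0, 461.0], [423.0, 326.0]]
```

Seen from the side, the cover's long edge is tilted roughly 15–16° (near corner about (268,462), far about (425,350)). I'll continue about 9° more.

Request:
{"api": "carry_out", "payload": {"moves": [{"jaw": 0, "dx": 0.0015, "dy": 0, "dz": 0.004, "yaw": 0}, {"jaw": 0, "dx": 0.0015, "dy": 0, "dz": 0.004, "yaw": 0}, {"jaw": 0, "dx": 0.0015, "dy": 0, "dz": 0.003, "yaw": 0}, {"jaw": 0, "dx": 0, "dy": 0, "dz": 0, "yaw": 0}]}}

```text
t: 6.85
tool_pos: [0.4868, -0.1475, 0.0627]
orientation: [-0.399, -3.115, -0.0]
force: [-0.2, 0.1, -1.1]
opening: 0.0118
gripper_force: 12.0
```

Request:
{"api": "carry_out", "payload": {"moves": [{"jaw": 0, "dx": 0.015, "dy": 0, "dz": -0.03, "yaw": 0}, {"jaw": 0, "dx": 0, "dy": 0, "dz": -0.05, "yaw": 0}, {"jaw": 0, "dx": 0, "dy": 0, "dz": -0.02, "yaw": 0}, {"jaw": 0, "dx": 0, "dy": 0, "dz": 0, "yaw": 0}], "grip_force": 15}}

```text
t: 7.35
tool_pos: [0.4738, -0.1444, 0.165]
orientation: [0.399, 3.113, -0.002]
force: [-0.3, -0.5, -1.6]
opening: 0.0118
gripper_force: 15.0
```

```bash
python3 - <<'E'
from h import *
rel([.4954,-.151,.091],-.255+np.pi/2)
a=read_camera("side")[:,:,::-1]
cv2.imwrite("pics/c5.png",cv2.resize(a[140:290,220:420],(800,600),interpolation=cv2.INTER_CUBIC))
P=np.array(read_state()["tool_pos"])+[0,0,.012]
for th in(15,20,25,30):
    A=axes(th); print(th,[((proj("side",P+np.array([x,y,-.017])@A)-[220,140])*4).round(0).tolist() for x,y in((-.06,.04),(-.06,-.04),(.06,-.04),(.06,.04))])
E
```

```text
t 7.35 pos [ 0.4738 -0.1444  0.165 ] d tool [-0.0223 -0.001   0.0741] yaw 0.0002 F [-0.3 -0.5 -1.6] tz [ 0.003 -0.001 -1.   ] open 0.0118 q6 -1.72
15 [[291.0, 469.0], [376.0, 546.0], [582.0, 413.0], [488.0, 346.0]]
20 [[297.0, 475.0], [382.0, 553.0], [582.0, 403.0], [488.0, 337.0]]
25 [[303.0, 480.0], [388.0, 558.0], [581.0, 394.0], [486.0, 328.0]]
30 [[310.0, 484.0], [396.0, 562.0], [579.0, 385.0], [484.0, 319.0]]
```

View pics/c5.png

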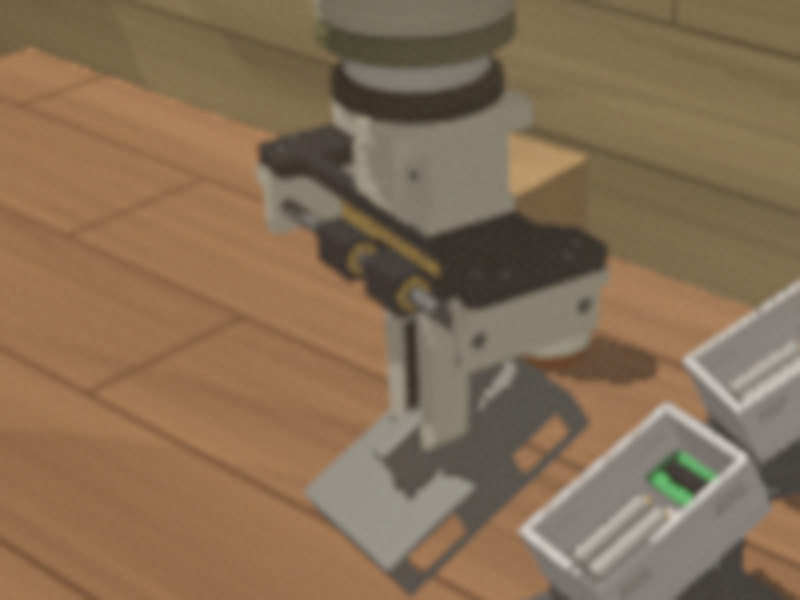

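Tilt reads about 24°: the edge slope of 0.84 matches the 25° model at 0.85. The cover's outline is at (307,492), (388,571) and (582,408). Now I move to about 30 mm above the seat along the rim normal.

Request:
{"api": "carry_out", "payload": {"moves": [{"jaw": 0, "dx": -0.035, "dy": 0, "dz": 0, "yaw": 0}, {"jaw": 0, "dx": -0.035, "dy": 0, "dz": 0, "yaw": 0}, {"jaw": 0, "dx": -0.033, "dy": -0.001, "dz": 0.005, "yaw": 0}, {"jaw": 0, "dx": 0, "dy": 0, "dz": 0.02, "yaw": 0}, {"jaw": 0, "dx": 0, "dy": 0, "dz": 0.01, "yaw": 0}, {"jaw": 0, "dx": 0, "dy": 0, "dz": 0, "yaw": 0}]}}

```text
t: 8.15
tool_pos: [0.5698, -0.1699, 0.1257]
orientation: [-0.399, -3.112, -0.002]
force: [0.4, -0.5, 0.0]
opening: 0.0119
gripper_force: 15.0
```

```bash
python3 - <<'E'
from h import *
rel([.5732,-.1713,.1301],-.255+np.pi/2)
rel([.5855,-.1745,.1029],-.255+np.pi/2)
a=read_camera("side")[:,:,::-1]
x0,y0=310,190
cv2.imwrite("pics/c6.png",cv2.resize(a[y0:y0+120,x0:x0+160],(800,600),interpolation=cv2.INTER_CUBIC))
P=np.array(read_state()["tool_pos"])+[0,0,.008]
A=axes(24.5)
f=lambda p:((proj("side",p)-[x0,y0]+.5)*5).round(0).tolist()
print("top",[f(P+np.array([x,y,-.015])@A) for x,y in((-.06,.04),(-.06,-.04),(.06,-.04),(.06,.04))])
print("bot",[f(P+np.array([x,y,-.039])@A) for x,y in((-.06,.04),(-.06,-.04),(.06,-.04),(.06,.04))])
A=axes(25);C=np.array([.597,-.1775,.0855])
print("rim",[f(C+np.array([x,y,0])@A) for x,y in((-.055,.035),(-.055,-.035),(.055,-.035),(.055,.035))])
E
```

```text
t 8.15 pos [ 0.5698 -0.1699  0.1257] d tool [-0.0036 -0.0005 -0.0045] yaw 0.0002 F [ 0.4 -0.5  0. ] tz [-0.004  0.002 -1.   ] open 0.0119 q6 -1.69
t 8.15 pos [ 0.5698 -0.1699  0.1257] d tool [-0.0164 -0.0005  0.0227] yaw 0.0002 F [ 0.4 -0.5  0. ] tz [-0.004  0.002 -1.   ] open 0.0119 q6 -1.69
top [[147.0, 355.0], [259.0, 446.0], [478.0, 256.0], [356.0, 178.0]]
bot [[167.0, 391.0], [279.0, 482.0], [494.0, 295.0], [373.0, 216.0]]
rim [[204.0, 409.0], [303.0, 488.0], [496.0, 318.0], [391.0, 248.0]]
```

View pics/c6.png

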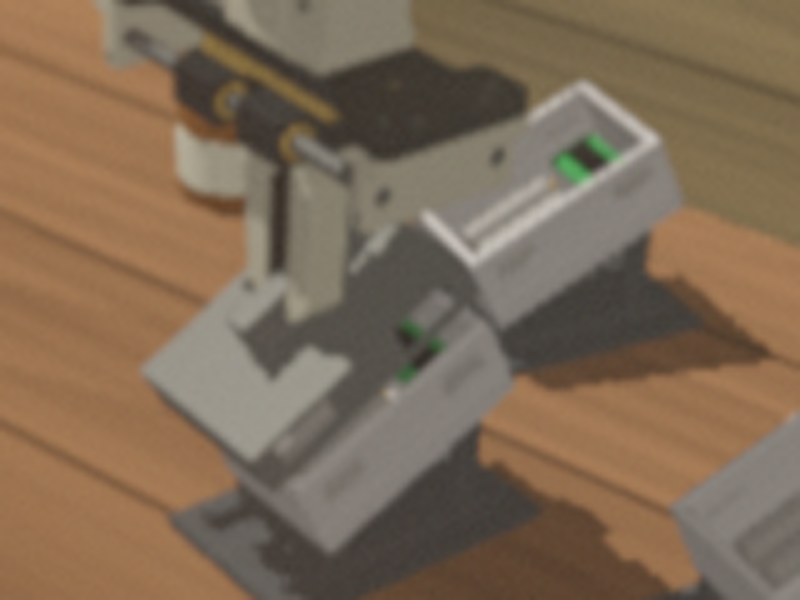

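The cover hangs parallel above the rim, with its corners at (145,370), (252,460) and (475,262) against the case's low corner near (297,492). I'll shift up-slope, then descend along the normal.

Request:
{"api": "carry_out", "payload": {"moves": [{"jaw": 0, "dx": -0.0048, "dy": 0, "dz": -0.0022, "yaw": 0}, {"jaw": 0, "dx": -0.0025, "dy": -0.0003, "dz": 0.0055, "yaw": 0}, {"jaw": 0, "dx": -0.0025, "dy": 0, "dz": 0.0054, "yaw": 0}, {"jaw": 0, "dx": 0, "dy": 0, "dz": 0, "yaw": 0}], "grip_force": 10}}

```text
t: 8.7
tool_pos: [0.5811, -0.1734, 0.1186]
orientation: [-0.399, -3.115, -0.0]
force: [-0.2, -0.1, -0.7]
opening: 0.012
gripper_force: 10.0
```

```bash
python3 - <<'E'
from h import *
rel([.5855,-.1745,.1029],-.255+np.pi/2)
E
```

```text
t 8.7 pos [ 0.5811 -0.1734  0.1186] d tool [-0.0045  0.      0.0157] yaw 0.0002 F [-0.2 -0.1 -0.7] tz [-0.001  0.    -1.   ] open 0.012 q6 -1.69
```

Request:
{"api": "carry_out", "payload": {"moves": [{"jaw": 0, "dx": -0.0013, "dy": 0, "dz": 0.0027, "yaw": 0}, {"jaw": 0, "dx": -0.0013, "dy": 0, "dz": 0.0027, "yaw": 0}, {"jaw": 0, "dx": 0, "dy": 0, "dz": 0, "yaw": 0}]}}

```text
t: 9.07
tool_pos: [0.5839, -0.1741, 0.1136]
orientation: [-0.399, -3.116, -0.0]
force: [0.3, 0.0, -0.5]
opening: 0.0121
gripper_force: 10.0
```

Request:
{"api": "carry_out", "payload": {"moves": [{"jaw": 0, "dx": -0.0009, "dy": 0, "dz": 0.0018, "yaw": 0}, {"jaw": 0, "dx": -0.0009, "dy": 0, "dz": 0.0018, "yaw": 0}, {"jaw": 0, "dx": 0, "dy": 0, "dz": 0, "yaw": 0}]}}

```text
t: 9.45
tool_pos: [0.5856, -0.1745, 0.1101]
orientation: [-0.399, -3.116, -0.0]
force: [-1.5, -0.3, -2.2]
opening: 0.0119
gripper_force: 10.0
```

Request:
{"api": "carry_out", "payload": {"moves": [{"jaw": 0, "dx": 0.001, "dy": 0, "dz": -0.003, "yaw": 0}, {"jaw": 0, "dx": 0.002, "dy": 0, "dz": 0, "yaw": 0}, {"jaw": 0, "dx": -0.001, "dy": 0, "dz": 0.003, "yaw": 0}, {"jaw": 0, "dx": -0.0009, "dy": 0, "dz": 0.002, "yaw": 0}, {"jaw": 0, "dx": 0, "dy": 0, "dz": 0, "yaw": 0}]}}

```text
t: 10.07
tool_pos: [0.5846, -0.1743, 0.1081]
orientation: [-0.399, -3.116, -0.0]
force: [0.2, -0.9, -1.1]
opening: 0.012
gripper_force: 10.0
```

Request:
{"api": "carry_out", "payload": {"moves": [{"jaw": 0, "dx": -0.0009, "dy": 0, "dz": 0.002, "yaw": 0}, {"jaw": 0, "dx": 0, "dy": 0, "dz": 0, "yaw": 0}]}}

```text
t: 10.32
tool_pos: [0.5855, -0.1745, 0.1062]
orientation: [-0.399, -3.116, -0.0]
force: [0.4, -0.5, -0.8]
opening: 0.0117
gripper_force: 10.0
```

Request:
{"api": "carry_out", "payload": {"moves": [{"jaw": 0, "dx": -0.0009, "dy": 0, "dz": 0.002, "yaw": 0}, {"jaw": 0, "dx": 0, "dy": 0, "dz": 0, "yaw": 0}]}}

```text
t: 10.58
tool_pos: [0.5864, -0.175, 0.1044]
orientation: [-0.399, -3.116, 0.001]
force: [-1.1, -1.0, -0.5]
opening: 0.0119
gripper_force: 10.0
```

Request:
{"api": "carry_out", "payload": {"moves": [{"jaw": 0, "dx": 0, "dy": 0, "dz": 0.0015, "yaw": 0}, {"jaw": 0, "dx": 0, "dy": 0, "dz": 0, "yaw": 0}]}}

```text
t: 10.82
tool_pos: [0.5865, -0.1749, 0.1032]
orientation: [0.399, 3.116, -0.0]
force: [-0.8, -0.1, 1.0]
opening: 0.012
gripper_force: 10.0
```

Request:
{"api": "carry_out", "payload": {"moves": [{"jaw": 0, "dx": -0.0005, "dy": 0, "dz": 0.002, "yaw": 0}, {"jaw": 0, "dx": 0, "dy": 0, "dz": 0, "yaw": 0}]}}

```text
t: 11.08
tool_pos: [0.5872, -0.1751, 0.1019]
orientation: [0.399, 3.115, -0.0]
force: [-2.6, -0.0, 6.6]
opening: 0.0117
gripper_force: 10.0
```

```bash
python3 - <<'E'
from h import *
rel([.5855,-.1745,.1029],-.255+np.pi/2)
a=read_camera("side")[:,:,::-1]
x0,y0=330,200
cv2.imwrite("pics/c7.png",cv2.resize(a[y0:y0+105,x0:x0+140],(800,600),interpolation=cv2.INTER_CUBIC))
E
```

```text
t 11.07 pos [ 0.5872 -0.1751  0.1019] d tool [ 0.0018  0.0001 -0.001 ] yaw 0.0002 F [-2.6 -0.   6.6] tz [ 0.001 -0.    -1.   ] open 0.0117 q6 -1.69
```

View pics/c7.png

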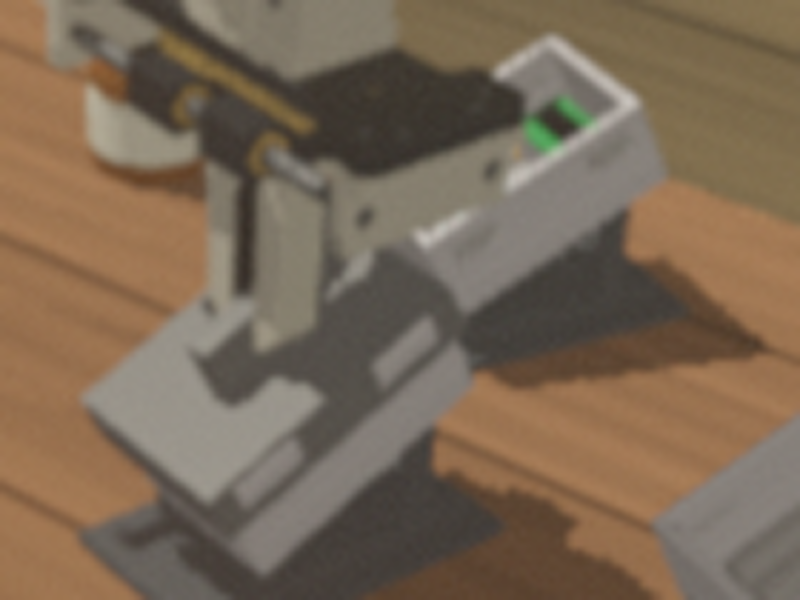

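The cover is seated over the rim on the catches, windows in line with them (plate corners (85,400), (210,503)). I'll release it, then press edges c and d together with the fingers straddling the rib.

Request:
{"api": "carry_out", "payload": {"moves": [{"jaw": 0.05, "dx": 0, "dy": 0, "dz": 0, "yaw": 0}, {"jaw": 0.05, "dx": 0.003, "dy": 0, "dz": 0, "yaw": 0}, {"jaw": 0.05, "dx": 0.003, "dy": 0, "dz": 0, "yaw": 0}, {"jaw": 0.05, "dx": 0, "dy": 0, "dz": 0, "yaw": 0}]}}

```text
t: 11.62
tool_pos: [0.5807, -0.1732, 0.1007]
orientation: [-0.399, -3.116, -0.0]
force: [0.1, 0.7, 0.9]
opening: 0.047
gripper_force: 0.0
```

Request:
{"api": "carry_out", "payload": {"moves": [{"jaw": 0.05, "dx": 0, "dy": 0, "dz": 0.002, "yaw": 0}, {"jaw": 0.05, "dx": 0, "dy": 0, "dz": 0.001, "yaw": 0}]}}

```text
t: 11.88
tool_pos: [0.5812, -0.1734, 0.0979]
orientation: [0.399, 3.116, -0.0]
force: [-0.3, 1.2, 3.3]
opening: 0.0503
gripper_force: 1.5
```

Request:
{"api": "carry_out", "payload": {"moves": [{"jaw": 0.05, "dx": 0, "dy": 0, "dz": 0.001, "yaw": 0}, {"jaw": 0.05, "dx": 0, "dy": 0, "dz": 0.001, "yaw": 0}]}}

```text
t: 12.12
tool_pos: [0.5815, -0.1736, 0.0971]
orientation: [0.399, 3.115, -0.001]
force: [-4.7, 0.9, 10.3]
opening: 0.0496
gripper_force: 5.3
```

Request:
{"api": "carry_out", "payload": {"moves": [{"jaw": 0.05, "dx": 0, "dy": 0, "dz": 0.001, "yaw": 0}, {"jaw": 0.05, "dx": 0, "dy": 0, "dz": 0.001, "yaw": 0}]}}

```text
t: 12.38
tool_pos: [0.5819, -0.1738, 0.096]
orientation: [0.399, 3.114, -0.001]
force: [-4.3, 1.6, 14.6]
opening: 0.0497
gripper_force: 7.5
```

Request:
{"api": "carry_out", "payload": {"moves": [{"jaw": 0.05, "dx": 0, "dy": 0, "dz": 0.001, "yaw": 0}, {"jaw": 0.05, "dx": 0, "dy": 0, "dz": 0.001, "yaw": 0}]}}

```text
t: 12.62
tool_pos: [0.5822, -0.1739, 0.0944]
orientation: [0.399, 3.114, -0.001]
force: [-3.0, 0.8, 3.4]
opening: 0.0501
gripper_force: 1.7
```

Request:
{"api": "carry_out", "payload": {"moves": [{"jaw": 0.05, "dx": 0, "dy": 0, "dz": 0.001, "yaw": 0}, {"jaw": 0.05, "dx": 0, "dy": 0, "dz": 0.001, "yaw": 0}]}}

```text
t: 12.88
tool_pos: [0.5827, -0.174, 0.0923]
orientation: [0.399, 3.112, -0.001]
force: [-2.1, 0.2, 14.0]
opening: 0.05
gripper_force: 6.8
```

Request:
{"api": "carry_out", "payload": {"moves": [{"jaw": 0.05, "dx": 0, "dy": 0, "dz": 0.001, "yaw": 0}, {"jaw": 0.05, "dx": 0, "dy": 0, "dz": 0.001, "yaw": 0}]}}

```text
t: 13.12
tool_pos: [0.5831, -0.174, 0.0907]
orientation: [0.398, 3.112, -0.002]
force: [-2.1, 0.1, 14.8]
opening: 0.0501
gripper_force: 7.0
```

Request:
{"api": "carry_out", "payload": {"moves": [{"jaw": 0.05, "dx": 0, "dy": 0, "dz": 0.001, "yaw": 0}, {"jaw": 0.05, "dx": 0, "dy": 0, "dz": 0.001, "yaw": 0}]}}

```text
t: 13.38
tool_pos: [0.5836, -0.1743, 0.0893]
orientation: [0.398, 3.11, -0.002]
force: [0.3, 0.1, 1.4]
opening: 0.0499
gripper_force: 0.0
```

Request:
{"api": "carry_out", "payload": {"moves": [{"jaw": 0.05, "dx": 0, "dy": 0, "dz": 0.001, "yaw": 0}, {"jaw": 0.05, "dx": 0, "dy": 0, "dz": 0.001, "yaw": 0}]}}

```text
t: 13.62
tool_pos: [0.5831, -0.1741, 0.0871]
orientation: [0.399, 3.112, -0.002]
force: [-4.4, 2.5, 22.2]
opening: 0.0503
gripper_force: 10.8
```

Request:
{"api": "carry_out", "payload": {"moves": [{"jaw": 0.05, "dx": 0, "dy": 0, "dz": 0.001, "yaw": 0}, {"jaw": 0.05, "dx": 0, "dy": 0, "dz": 0.001, "yaw": 0}]}}

```text
t: 13.88
tool_pos: [0.5833, -0.1742, 0.0869]
orientation: [0.398, 3.111, -0.002]
force: [-11.5, 4.6, 32.7]
opening: 0.0502
gripper_force: 17.7
```

It went stiff at the home height after two click events. Now both corners at the low end (b), then the high end (a), still straddling the rib.

Request:
{"api": "carry_out", "payload": {"moves": [{"jaw": 0.05, "dx": 0, "dy": 0, "dz": -0.01, "yaw": 0}, {"jaw": 0.05, "dx": 0.018, "dy": 0, "dz": 0, "yaw": 0}, {"jaw": 0.05, "dx": 0.017, "dy": 0, "dz": 0.01, "yaw": 0}, {"jaw": 0.05, "dx": 0, "dy": 0, "dz": 0.007, "yaw": 0}, {"jaw": 0.05, "dx": 0, "dy": 0, "dz": 0, "yaw": 0}]}}

```text
t: 14.5
tool_pos: [0.547, -0.1645, 0.0741]
orientation: [-0.399, -3.115, -0.001]
force: [0.7, 0.1, 0.9]
opening: 0.0498
gripper_force: 0.0
```

Request:
{"api": "carry_out", "payload": {"moves": [{"jaw": 0.05, "dx": 0, "dy": 0, "dz": 0.002, "yaw": 0}, {"jaw": 0.05, "dx": 0, "dy": 0, "dz": 0.002, "yaw": 0}]}}

```text
t: 14.75
tool_pos: [0.5478, -0.1648, 0.0711]
orientation: [0.399, 3.115, -0.0]
force: [0.3, -0.4, 1.6]
opening: 0.0498
gripper_force: 0.9
```

Request:
{"api": "carry_out", "payload": {"moves": [{"jaw": 0.05, "dx": 0, "dy": 0, "dz": 0.0015, "yaw": 0}, {"jaw": 0.05, "dx": 0, "dy": 0, "dz": 0, "yaw": 0}]}}

```text
t: 15.0
tool_pos: [0.5481, -0.1649, 0.0707]
orientation: [0.399, 3.115, -0.001]
force: [-1.7, 1.2, 7.5]
opening: 0.05
gripper_force: 3.8
```

Request:
{"api": "carry_out", "payload": {"moves": [{"jaw": 0.05, "dx": 0, "dy": 0, "dz": 0.002, "yaw": 0}, {"jaw": 0.05, "dx": 0, "dy": 0, "dz": 0, "yaw": 0}]}}

```text
t: 15.25
tool_pos: [0.5483, -0.165, 0.0703]
orientation: [0.399, 3.114, -0.001]
force: [-8.0, 2.9, 19.1]
opening: 0.0498
gripper_force: 10.5
```

Request:
{"api": "carry_out", "payload": {"moves": [{"jaw": 0.05, "dx": 0, "dy": 0, "dz": 0.0015, "yaw": 0}, {"jaw": 0.05, "dx": 0, "dy": 0, "dz": 0, "yaw": 0}]}}

```text
t: 15.5
tool_pos: [0.5485, -0.165, 0.0701]
orientation: [0.398, 3.114, -0.001]
force: [-13.3, 5.2, 28.3]
opening: 0.0502
gripper_force: 16.0
```

Request:
{"api": "carry_out", "payload": {"moves": [{"jaw": 0.05, "dx": 0, "dy": 0, "dz": 0.001, "yaw": 0}, {"jaw": 0.05, "dx": 0, "dy": 0, "dz": 0, "yaw": 0}]}}

```text
t: 15.75
tool_pos: [0.5486, -0.165, 0.07]
orientation: [0.398, 3.114, -0.001]
force: [-15.4, 5.6, 35.5]
opening: 0.05
gripper_force: 19.8
```

Request:
{"api": "carry_out", "payload": {"moves": [{"jaw": 0.05, "dx": 0, "dy": 0, "dz": -0.03, "yaw": 0}, {"jaw": 0.05, "dx": 0, "dy": 0, "dz": -0.026, "yaw": 0}, {"jaw": 0.05, "dx": -0.03, "dy": 0, "dz": 0, "yaw": 0}, {"jaw": 0.05, "dx": -0.03, "dy": 0, "dz": 0, "yaw": 0}, {"jaw": 0.05, "dx": -0.03, "dy": 0, "dz": 0, "yaw": 0}, {"jaw": 0.05, "dx": 0, "dy": 0, "dz": 0, "yaw": 0}]}}

```text
t: 16.5
tool_pos: [0.6355, -0.1876, 0.1204]
orientation: [-0.399, -3.116, -0.0]
force: [0.1, -1.2, -0.2]
opening: 0.0501
gripper_force: 0.0
```

```bash
python3 - <<'E'
from h import *
rel([.597+.04*.9677,-.1775-.04*.2522,.112],-.255+np.pi/2)
E
```

```text
t 16.5 pos [ 0.6355 -0.1876  0.1204] d tool [-0.0002  0.0001  0.0084] yaw 0.0003 F [ 0.1 -1.2 -0.2] tz [-0.  0. -1.] open 0.0501 q6 -1.68
```

Request:
{"api": "carry_out", "payload": {"moves": [{"jaw": 0.05, "dx": 0, "dy": 0, "dz": 0.004, "yaw": 0}, {"jaw": 0.05, "dx": 0, "dy": 0, "dz": 0.003, "yaw": 0}, {"jaw": 0.05, "dx": 0, "dy": 0, "dz": 0, "yaw": 0}]}}

```text
t: 16.88
tool_pos: [0.6335, -0.187, 0.1136]
orientation: [-0.399, -3.115, -0.0]
force: [0.4, -0.1, 0.2]
opening: 0.0505
gripper_force: 0.0
```

Request:
{"api": "carry_out", "payload": {"moves": [{"jaw": 0.05, "dx": 0, "dy": 0, "dz": 0.002, "yaw": 0}, {"jaw": 0.05, "dx": 0, "dy": 0, "dz": 0, "yaw": 0}]}}

```text
t: 17.12
tool_pos: [0.6344, -0.1873, 0.1126]
orientation: [0.399, 3.116, -0.0]
force: [-1.6, 2.2, 2.6]
opening: 0.0496
gripper_force: 1.9
```

Request:
{"api": "carry_out", "payload": {"moves": [{"jaw": 0.05, "dx": 0, "dy": 0, "dz": 0.002, "yaw": 0}, {"jaw": 0.05, "dx": 0, "dy": 0, "dz": 0, "yaw": 0}]}}

```text
t: 17.38
tool_pos: [0.6347, -0.1874, 0.1122]
orientation: [0.399, 3.115, -0.001]
force: [-7.4, 2.3, 13.0]
opening: 0.0502
gripper_force: 7.4
```

Request:
{"api": "carry_out", "payload": {"moves": [{"jaw": 0.05, "dx": 0, "dy": 0, "dz": 0.001, "yaw": 0}, {"jaw": 0.05, "dx": 0, "dy": 0, "dz": 0, "yaw": 0}]}}

```text
t: 17.62
tool_pos: [0.6347, -0.1874, 0.112]
orientation: [0.399, 3.115, -0.001]
force: [-9.3, 2.6, 18.1]
opening: 0.0502
gripper_force: 10.1
```

Request:
{"api": "carry_out", "payload": {"moves": [{"jaw": 0.05, "dx": 0, "dy": 0, "dz": 0.0015, "yaw": 0}, {"jaw": 0.05, "dx": 0, "dy": 0, "dz": 0, "yaw": 0}]}}

```text
t: 17.88
tool_pos: [0.6349, -0.1875, 0.1118]
orientation: [0.399, 3.114, -0.001]
force: [-12.4, 4.3, 25.1]
opening: 0.05
gripper_force: 14.3
```

Request:
{"api": "carry_out", "payload": {"moves": [{"jaw": 0.05, "dx": 0, "dy": 0, "dz": -0.02, "yaw": 0}, {"jaw": 0.05, "dx": 0, "dy": 0, "dz": -0.05, "yaw": 0}, {"jaw": 0.05, "dx": 0, "dy": 0, "dz": -0.05, "yaw": 0}, {"jaw": 0.05, "dx": 0.01, "dy": 0.05, "dz": 0, "yaw": 0}, {"jaw": 0.05, "dx": 0.01, "dy": 0.05, "dz": 0, "yaw": 0}, {"jaw": 0.05, "dx": 0.01, "dy": 0.05, "dz": 0, "yaw": 0}, {"jaw": 0.05, "dx": 0.01, "dy": 0.05, "dz": 0, "yaw": 0}, {"jaw": 0.05, "dx": 0, "dy": 0, "dz": 0, "yaw": 0}]}}

```text
t: 18.88
tool_pos: [0.6461, 0.0202, 0.2277]
orientation: [0.392, 3.117, 0.002]
force: [-0.2, -0.4, 0.3]
opening: 0.0499
gripper_force: 0.0
```

```bash
python3 - <<'E'
from h import *
a=read_camera("side")[:,:,::-1];b=read_camera("top")[:,:,::-1]
g=lambda i,x,y:cv2.resize(i[y:y+75,x:x+75],(400,400),interpolation=cv2.INTER_CUBIC)
cv2.imwrite("pics/c8.png",np.hstack([g(a,342,228),g(b,362,195)]))
A=axes(25);C=np.array([.597,-.1775,.0855]);K=((-.06,.04),(-.06,-.04),(.06,-.04),(.06,.04))
for n,o,s in(("side",(342,228),0),("top",(362,195),400)):
  for h in(.003,.013): print(n,h,[((proj(n,C+np.array([x,y,h])@A)-o+.5)*16/3+[s,0]).round(0).tolist() for x,y in K])
E
```

```text
side 0.003 [[29.0, 231.0], [148.0, 328.0], [373.0, 129.0], [245.0, 45.0]]
side 0.013 [[20.0, 216.0], [139.0, 313.0], [367.0, 112.0], [238.0, 28.0]]
top 0.003 [[466.0, 320.0], [654.0, 370.0], [736.0, 97.0], [542.0, 46.0]]
top 0.013 [[465.0, 327.0], [654.0, 378.0], [737.0, 103.0], [542.0, 52.0]]
```

View pics/c8.png

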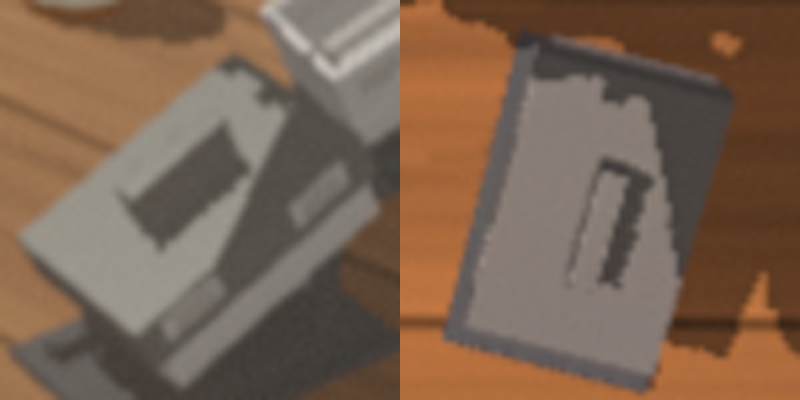

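The view shows the cover flat on the case: side corners (20,238), (137,333), (235,57), close to the home prediction and not the unclicked one. The three pressing heights (0.070, 0.087 and 0.112) also lie on the 25° home plane. Handing in.

```bash
python3 -c "
from plant import *
print(close_job())"
```

```text
the job is handed in; nothing more can be done
None
```

The cover is clicked onto the logger case and looked flush all round in the last camera views. The arm is clear of it and I handed the job in at about 19 s; the judge returned no verdict.

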